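# Open the pigment lump breaker by clicks and hold it

### The job

Open the jaws of the bench lump breaker to fit the raw pigment lump that lies on its feed plate: swing the ratchet handle round from rest by two clicks if that lump is the small one of the three, three clicks if it is the medium one, four if it is the large one, and never go past that click to the next. The jaws spring shut if the handle is let go, so finish while still holding the handle at that click. Leave the lumps and all the other things on the table where they are.

Things in the scene. Friction and masses are not known exactly. Their poses are not given: they have to be found in the camera images.
- breaker: The lump breaker, a grey cast machine fixed to the table: base 250 x 200 mm and 12 mm thick, up to 75 mm high without its handle. Origin on the table right under the vertical pivot of its lever; its x axis points from the pivot to the pair of jaws (centred 130 mm from the pivot), y to the left of that, z up.
- pivot (a point): Point on the vertical pivot axis of the lever, 100 mm above the table. At rest, seen from above, the lever arm points 148 degrees (2.592 rad) counter-clockwise from the breaker's x axis: away from the jaws and to the robot's left. From there it swings counter-clockwise, towards the robot's right. The force needed along the arc at the handle is 2 to 17 N, always against the swing.
- handle (a point): Middle of the grip of the upright round wooden handle, 21 mm thick, at the end of the flat steel lever arm (24 mm wide). It is centred 140 mm from the pivot axis and stands from 56 mm (top of the arm) to 135 mm above the table; this point is at 100 mm. It can be pinched or pushed from above.
- lever (a joint): Lever angle, rad: 0 at rest, where a spring always returns it; grows counter-clockwise from above; stop at 1.3. Each click opens the jaws 15 mm and takes 0.2 rad (28 mm at the handle): notch n is at 0.2 n, tooth crests halfway. The push needed falls from about 12 N past a notch to 3 N before the next, then jumps up as the pawl drops in: the click. Notches do not hold the lever.
- feed_plate (a point): Centre of the top of the breaker's feed plate, a flat steel plate 82 x 82 mm, 6 mm high, at the side of the base next to the fixed jaw (90 mm ahead in the breaker's x and 142 mm to the right of the pivot). One of the three lumps lies on it.
- lump_small_centre (a point): Centre of the small lump of red-brown earth pigment, about 26 mm long and 20 mm high. The lumps have the same material and shape; one lies on the feed plate, the other two on white tiles 90 x 90 mm, 6 mm thick.
- lump_medium_centre (a point): Centre of the medium lump, about 40 mm long and 31 mm high.
- lump_large_centre (a point): Centre of the large lump, about 56 mm long and 43 mm high.
- vial_a: Corked vial, 26 mm in diameter, 62 mm high, standing near the breaker; origin under its centre. Not to be disturbed.
- vial_b: Corked vial, 28 mm in diameter, 70 mm high, standing near the breaker; origin under its centre. Not to be disturbed.
- jar_a: Closed glass jar, 72 mm in diameter, 100 mm high; origin under its centre. Not to be disturbed.
- jar_b: Closed glass jar, 64 mm in diameter, 120 mm high; origin under its centre. Not to be disturbed.
- mortar: White mortar, 152 mm in diameter, 70 mm high, with its pestle in it (up to 130 mm high); origin under its centre. Not to be disturbed.
- brush: Brush lying on the table; origin under its middle. Not to be disturbed.

How it is judged:
By the outcome, as a careful person would: the job done as asked, in the order asked, and still so for the second after the job is handed in, while the arm keeps its last pose, push and grip.
It also fails if it takes over 48 s, if anything falls off the work surface, if the arm or the gripper's body presses on something with over 40 N, if the wrist force passes 120 N, or if a joint passes its speed limit or range.

### The arm

A 6-joint arm with a two-finger parallel gripper is mounted at the origin on the work surface. World frame = base frame: x ahead of the robot, y to its left, z up, the work surface at z = 0. Lengths are in mm, angles in rad, forces in N, time in s.
With the tool pointing down it reaches from about 300 to 850 mm from the base axis. Payload 4.2 kg.
Tool frame: the origin (TCP) lies at the very end of the fingers, on their centre line; the grasp point (between the pads) lies 19 mm behind it; z points along the fingers, y is the line along which they close (so a half turn about z gives the same grasp; the last joint's range is limited). The gripper opens to 91 mm and grips with 3 to 60 N. Pads are 32 mm wide; open, the fingers measure 118 mm over their backs; the gripper's body (76 mm by 178 mm) begins 60 mm behind the grasp point.
Start: joints at [1.085, 0.32, 1.565, -0, 1.257, -0.02], TCP at [258.261, 513.759, 177.376] pointing down, gripper open.
Joint ranges: [-3.11, 3.11], [-0.84, 2.01], [0.21, 2.61], [-1.34, 4.49], [0.05, 2.63], [-2.56, 2.56]. Speed limits (rad/s): [2.57, 2.57, 3.14, 3.14, 3.14, 3.14].

### API

Orientations are given as [roll, pitch, yaw] about the fixed x, y, z axes, in that order (R = Rz(yaw) Ry(pitch) Rx(roll)).
In Python, from plant import movep, servo_line, goto_joints, set_gripper, dwell, inverse_kinematics, sense, camera, IKError, hand_in gives the robot as it stands. Calls block until the motion is done:
- movep(position, orientation): joint-space move of the TCP to a pose.
- servo_line(position, rot=None, vel=150): straight line of the TCP; rot=None keeps the orientation; vel is the mean speed in mm/s.
- goto_joints(angles): joint-space move.
- set_gripper(opening, grasp_force=None): finger opening in mm; grasp_force is the grip in N (None keeps the last); returns when the fingers have stopped.
- dwell(seconds).
- inverse_kinematics(position, orientation): joint angles nearest the present ones, or None.
- sense(): the state.
- camera(name): name is "scene" or "top" or "wrist"; returns a dict with "image" (400x640x3 uint8, blue, green, red), "fx", "fy", "cx", "cy" (pixels), "R" (3x3) and "t" (3): a world point X has camera coordinates R X + t. Camera axes: x right, y down, z forward; pixel columns grow to the right and rows downward; lengths in mm; the calibration is good to about 2 mm. The wrist camera is an equidistant fisheye: a pixel r from the principal point sees the ray r / f radians off the axis. A picture is of the moment at which its call begins. There is no depth.
A pose or a line that the arm cannot do raises IKError and nothing moves.
- hand_in(): hands the job in; it is judged then, once.
The state is a dict: "time": time; "joints": joint angles; "qvel": joint speeds; "joint_torque": joint torques, N m; "tool_pos": TCP position; "tcp_rot": TCP orientation; "ft_force": force on the tool from outside, world axes, zero at the start; "torque": the same for the moment, N m; "gripper_width": finger opening in mm; "grasp_force": force on a finger pad.
Only numpy, scipy, OpenCV 4.12 (cv2) and the standard library are available. Lean on these libraries where they do the work, as an engineer would, in place of code of your own. Each camera call takes 0.05 s, during which the arm holds its last target. There are 200 camera calls.

## Working session

There is one attempt and no reset: what is moved stays moved. The work goes in short steps, each a Python script; the robot and the scene stay as the last script left them, time stands still between calls to the robot, and variables do not carry over. Pictures are saved under pics/ and viewed, at most 10 in all, crops included, and the job is handed in when it is done.

```bash
mkdir -p pics; ls
python3 - <<'E'
from plant import *
import cv2,pickle
d={}
for n in("top","scene"):
    c=camera(n);d[n]=c;cv2.imwrite(f"pics/{n}1.png",c["image"]);print(n,c["fx"],c["cx"],c["cy"],c["R"],c["t"])
pickle.dump(d,open("cams.pkl","wb"))
s=sense();print(s["time"],s["tcp_rot"],s["ft_force"])
E
```

```text
pics
top 516.1719152795621 318.9573038461374 197.3445456026329 [[-0.0270473  -0.99963103  0.00250116]
 [-0.97787855  0.02593941 -0.20755888]
 [ 0.20741741 -0.00805974 -0.97821933]] [   2.12355163  566.6834671  1392.61424194]
scene 508.7921249282025 316.36225610320963 202.6218816298731 [[-0.45110834  0.89246654 -0.00217763]
 [ 0.76176942  0.38377229 -0.52194462]
 [-0.46498239 -0.23711242 -0.8529766 ]] [ 276.62155833 -376.39789853 1854.30294346]
0.1 [-3.13999040e+00 -4.92874509e-05  2.67580893e+00] [ 0.40564071 -0.74312842 -0.02421893]
```

View pics/top1.png

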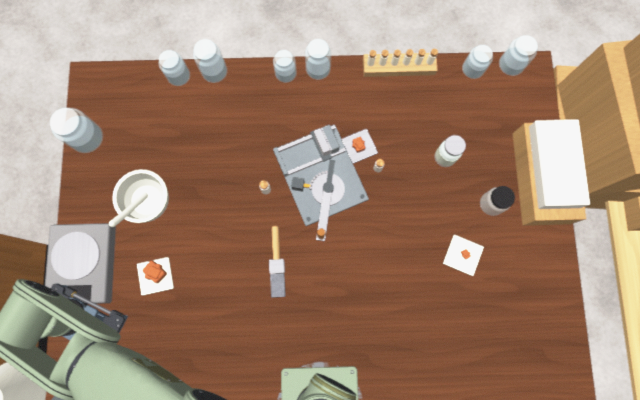

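View pics/scene1.png

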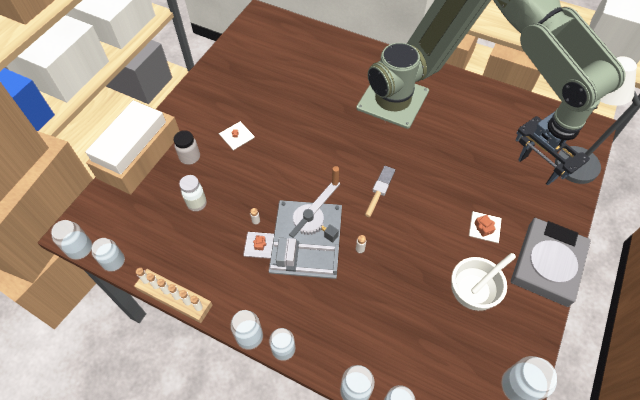

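The top view shows the breaker pivot near (328,188) and the handle top near (322,232). The small lump is on the right tile and the large one on the left tile, so the lump on the feed plate (358,145) looks like the medium. I'll zoom in to confirm.

Run:
```python
import cv2,pickle,numpy as np
d=pickle.load(open("cams.pkl","rb"))
r=lambda n,x,y,w,h,k:cv2.resize(d[n]["image"][y:y+h,x:x+w],None,fx=k,fy=k,interpolation=cv2.INTER_CUBIC)
cv2.imwrite("pics/c_top.png",r("top",255,120,140,130,4.6) if 0 else r("top",255,120,140,125,4.8))
cv2.imwrite("pics/c_scene.png",r("scene",235,155,150,125,4.8))
im=d["top"]["image"].astype(int)
for n in d:
    im=d[n]["image"].astype(int);m=((im[...,2]>1.9*im[...,1])&(im[...,2]>130)).astype(np.uint8)
    k,l,s,c=cv2.connectedComponentsWithStats(m)
    for i in range(1,k):
        if s[i,4]>8: print(n,s[i],c[i].round(1))
```

```text
(no output)
```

View pics/c_top.png

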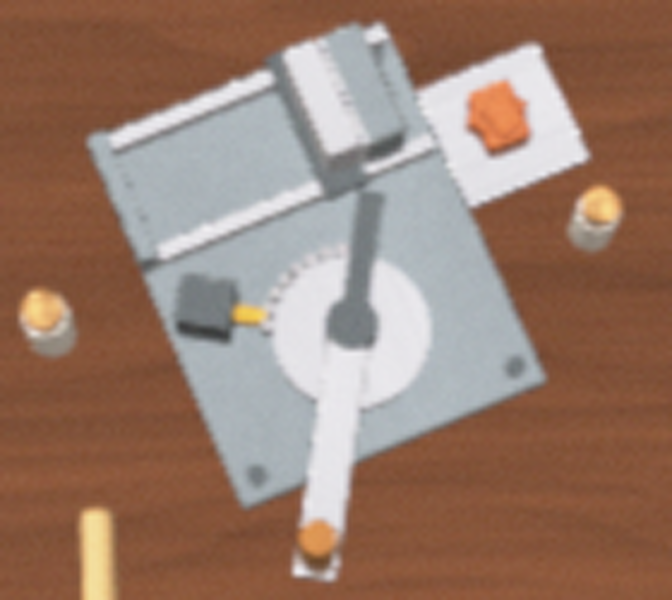

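View pics/c_scene.png

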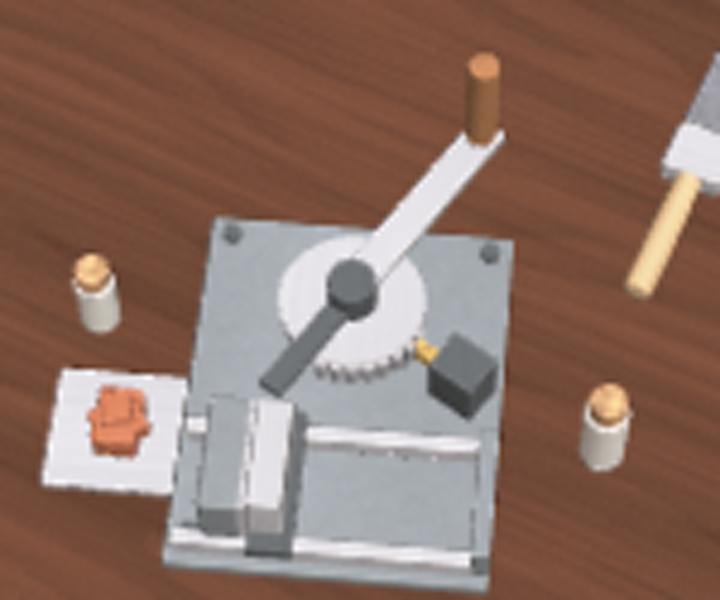

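The plate lump spans about 40 mm against the 82 mm plate, so it is the medium one and needs 3 clicks (0.6 rad). Crop pixels: handle top at (318,537) in the top view and (484,66) in the scene view; boss top at (352,320) and (352,282).

```bash
cat > geo.py <<'E'
import numpy as np,pickle
d=pickle.load(open("cams.pkl","rb"))
off={"top":(255,120),"scene":(235,155)}
def ray(n,p,crop=True):
    c=d[n];p=np.array(p,float)
    if crop:p=(p+.5)/4.8-.5+off[n]
    v=c["R"].T@[(p[0]-c["cx"])/c["fx"],(p[1]-c["cy"])/c["fy"],1]
    return -c["R"].T@c["t"],v/np.linalg.norm(v)
def onz(n,p,z,crop=True):
    o,v=ray(n,p,crop);return o+v*(z-o[2])/v[2]
def tri(a,b):
    A=0;B=0
    for n,p in(("top",a),("scene",b)):
        o,v=ray(n,p);M=np.eye(3)-np.outer(v,v);A=A+M;B=B+M@o
    return np.linalg.solve(A,B)
E
python3 - <<'E'
from geo import *
np.set_printoptions(precision=1,suppress=True)
print("handle tri",tri((318,537),(484,66)),onz("top",(318,537),135),onz("scene",(484,66),135))
print("pivot tri",tri((352,320),(352,282)),onz("top",(352,320),75),onz("scene",(352,282),75))
T=[(90,138),(382,22),(545,380),(245,507)];S=[(487,590),(165,562),(217,219),(514,240)]
for t,s in zip(T,S):print("corner",onz("top",t,12),onz("scene",s,12))
print("vials",onz("top",(603,203),62),onz("scene",(92,266),62),onz("top",(43,306),70),onz("scene",(608,398),70))
print("brush end",onz("top",(97,515),10))
for nm,ps in dict(left=((137,262),(167,261),(172,290),(139,293)),lumpL=((144,271),(166,272)),right=((453,236),(483,244),(474,273),(444,265)),lumpR=((461,254),(470,254))).items():
    q=[onz("top",p,6,False) for p in ps];print(nm,np.linalg.norm(q[0]-q[1]))
E
```

```text
handle tri [458.5 -14.3 135.1] [458.8 -14.9 135. ] [458.3 -13.7 135. ]
pivot tri [597.1 -38.   60.8] [594.2 -38.9  75. ] [604.  -32.6  75. ]
corner [728.7 117.8  12. ] [726.6 121.5  12. ]
corner [799.5 -65.1  12. ] [798.4 -61.6  12. ]
corner [ 568.6 -156.2   12. ] [ 569.1 -152.3   12. ]
corner [495.7  27.   12. ] [495.4  30.1  12. ]
vials [ 664.6 -190.4   62. ] [ 660.7 -188.    62. ] [608.6 141.4  70. ] [603.9 141.8  70. ]
brush end [493.6 115.8  10. ]
left 85.0412131739391
lumpL 62.46844275222668
right 87.8788852925545
lumpR 25.70978543618831
```

```bash
cat >> geo.py <<'E'
P=np.array([596.5,-39.3]);A0=2.964;Rr=140.
def pose(th,z,k=0):
    a=A0+th;return [P[0]+Rr*np.cos(a),P[1]+Rr*np.sin(a),z],[np.pi,0,a+k*np.pi]
E
python3 - <<'E'
from geo import *
from plant import *
import cv2
np.set_printoptions(precision=2,suppress=True)
for k in(0,1,-1):
    for th in(0,.65):print(k,th,inverse_kinematics(*pose(th,75,k)))
s=sense();servo_line([*s["tool_pos"][:2],230],vel=150)
k=min((0,1,-1),key=lambda k:min([9e9] if inverse_kinematics(*pose(0,75,k)) is None or inverse_kinematics(*pose(.65,75,k)) is None else [max(abs(inverse_kinematics(*pose(0,75,k))[5]),abs(inverse_kinematics(*pose(.65,75,k))[5]))]))
print("k",k);open("k","w").write(str(k))
movep(*pose(0,230,k))
print(sense()["time"],sense()["tool_pos"],sense()["tcp_rot"])
cv2.imwrite("pics/w1.png",camera("wrist")["image"])
E
```

```text
0 0 [-0.06  0.24  1.97  0.    0.93 -1.45]
0 0.65 [-0.24  0.27  1.92  0.    0.95 -2.28]
1 0 [-0.06  0.24  1.97 -0.    0.93  1.69]
1 0.65 [-0.24  0.27  1.92 -0.    0.95  0.86]
-1 0 [-0.06  0.24  1.97 -0.    0.93  1.69]
-1 0.65 [-0.24  0.27  1.92 -0.    0.95  0.86]
k 1
2.6333 [458.79 -14.02 229.86] [-3.14  0.   -0.18]
```

View pics/w1.png

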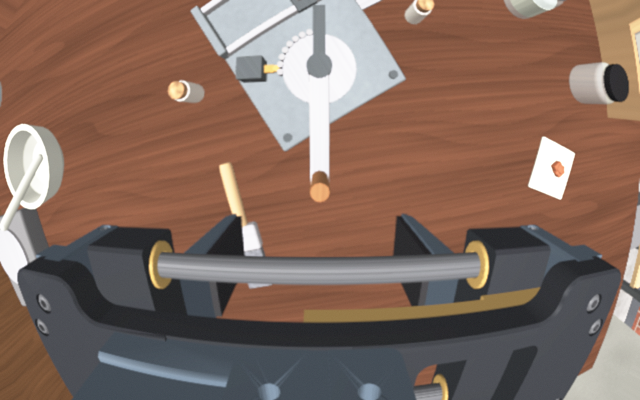

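The wrist view shows the handle top at (320,187), centred between the finger pads (about 238 and 400), with the lever in line. I'll descend and pinch.

Run:
```python
from geo import *
from plant import *
np.set_printoptions(precision=1,suppress=True)
k=1
p,r=pose(0,78,k);servo_line(p,r,vel=100)
print(sense()["ft_force"],sense()["time"])
set_gripper(15,40)
s=sense();print(s["ft_force"],s["gripper_width"],s["grasp_force"],s["tool_pos"],s["time"])
def st(th):
    s=sense();q=np.array(s["tool_pos"][:2])-P;a=np.arctan2(q[1],q[0])%(2*np.pi)
    t=np.array([-np.sin(a),np.cos(a)]);f=np.array(s["ft_force"])
    print(f"{th:.3f} act {a-A0:.3f} r {np.hypot(*q):.1f} ft {f[:2]@t:.1f} fr {f[:2]@q/np.hypot(*q):.1f} fz {f[2]:.1f} w {s['gripper_width']:.1f} t {s['time']:.1f}")
st(0)
for th in np.arange(.025,.451,.025):
    p,r=pose(th,78,k);servo_line(p,r,vel=30);st(th)
```

```text
[0.1 0.4 0.1] 4.35
[ 0.3 -1.8  0.2] 20.152117023480596 40.00016748905182 [458.6 -15.   78. ] 5.4333
0.000 act 0.003 r 140.0 ft 1.7 fr -0.6 fz 0.2 w 20.2 t 5.4
0.025 act 0.008 r 139.9 ft -6.7 fr 0.6 fz -0.5 w 20.0 t 5.7
0.050 act 0.029 r 139.9 ft -8.5 fr 0.2 fz -0.2 w 20.0 t 6.0
0.075 act 0.061 r 140.0 ft -5.6 fr -0.1 fz -1.6 w 19.7 t 6.2
0.100 act 0.090 r 140.0 ft -4.9 fr -0.4 fz -1.4 w 20.0 t 6.5
0.125 act 0.123 r 140.0 ft -2.2 fr 0.3 fz -0.8 w 20.2 t 6.8
0.150 act 0.149 r 140.0 ft -3.6 fr 0.0 fz -0.4 w 19.7 t 7.0
0.175 act 0.178 r 140.0 ft -1.3 fr 0.0 fz -1.4 w 20.1 t 7.3
0.200 act 0.199 r 140.0 ft -3.2 fr -1.0 fz -2.0 w 20.1 t 7.6
0.225 act 0.209 r 139.9 ft -10.5 fr -1.5 fz -0.0 w 20.1 t 7.8
0.250 act 0.234 r 139.9 ft -10.3 fr -0.8 fz -1.0 w 20.0 t 8.1
0.275 act 0.267 r 139.9 ft -6.4 fr -1.9 fz -1.5 w 20.2 t 8.4
0.300 act 0.295 r 139.9 ft -5.1 fr -2.2 fz -1.1 w 20.1 t 8.6
0.325 act 0.323 r 139.9 ft -4.8 fr -1.1 fz 0.4 w 20.0 t 8.9
0.350 act 0.350 r 139.9 ft -3.3 fr -0.9 fz -0.6 w 20.0 t 9.2
0.375 act 0.380 r 139.9 ft -1.0 fr -1.4 fz -2.8 w 20.0 t 9.4
0.400 act 0.399 r 139.8 ft -3.1 fr -3.4 fz -1.9 w 19.8 t 9.7
0.425 act 0.407 r 139.8 ft -10.7 fr -3.2 fz -0.4 w 19.9 t 10.0
0.450 act 0.434 r 139.8 ft -9.6 fr -3.4 fz 0.1 w 19.7 t 10.2
```

The force jumps came at 0.20 and 0.40 rad, as expected. I'll continue to the third click and stop just past it.

Run:
```python
from geo import *
from plant import *
import cv2
def st(th):
    s=sense();q=np.array(s["tool_pos"][:2])-P;a=np.arctan2(q[1],q[0])%(2*np.pi)
    t=np.array([-np.sin(a),np.cos(a)]);f=np.array(s["ft_force"]);ft=f[:2]@t
    print(f"{th:.3f} act {a-A0:.3f} ft {ft:.1f} w {s['gripper_width']:.1f} t {s['time']:.1f}")
    return a-A0,ft
for th in np.r_[np.arange(.475,.58,.025),np.arange(.585,.66,.01)]:
    p,r=pose(th,78,1);servo_line(p,r,vel=30);a,f=st(th)
    if a>.612 and f<-7: break
dwell(1);st(th)
c=camera("top");cv2.imwrite("pics/end.png",cv2.resize(c["image"][100:260,230:410],None,fx=3.5,fy=3.5))
```

```text
0.475 act 0.466 ft -6.7 w 19.8 t 10.5
0.500 act 0.494 ft -5.6 w 20.1 t 10.8
0.525 act 0.522 ft -3.8 w 20.1 t 11.0
0.550 act 0.553 ft -0.8 w 20.0 t 11.3
0.575 act 0.576 ft -1.9 w 20.0 t 11.6
0.585 act 0.585 ft -2.3 w 19.8 t 11.8
0.595 act 0.593 ft -2.9 w 20.1 t 12.1
0.605 act 0.598 ft -5.3 w 20.4 t 12.3
0.615 act 0.601 ft -8.1 w 20.2 t 12.6
0.625 act 0.605 ft -9.8 w 19.8 t 12.8
0.635 act 0.608 ft -12.9 w 19.9 t 13.1
0.645 act 0.612 ft -15.0 w 19.9 t 13.3
0.655 act 0.640 ft -7.4 w 20.3 t 13.6
0.655 act 0.640 ft -7.3 w 19.8 t 14.6
```

View pics/end.png

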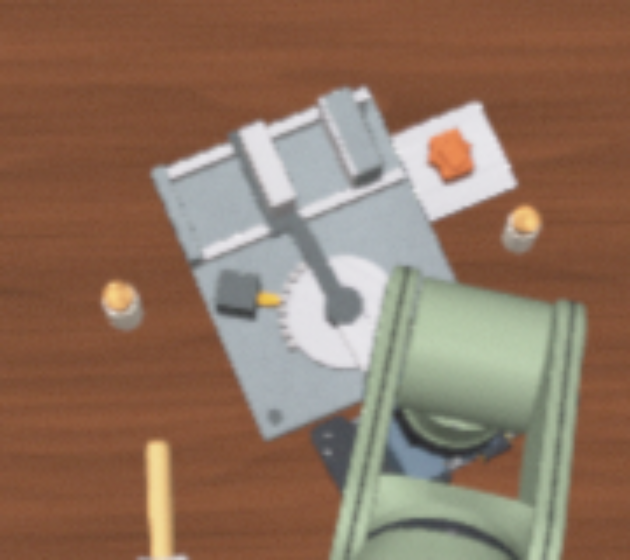

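It is past the third click at 0.640 rad. The jaws are open, and the lump and vials haven't moved. I'll ease back slightly to sit closer to the notch, away from the crest.

Run:
```python
from geo import *
from plant import *
p,r=pose(.641,78,1);servo_line(p,r,vel=15);dwell(.5)
s=sense();q=np.array(s["tool_pos"][:2])-P;a=np.arctan2(q[1],q[0])%(2*np.pi)-A0
print(a,s["ft_force"],s["gripper_width"],s["time"])
if .605<a<.65: print(hand_in())
```

```text
0.6249137104606581 [ 1.67772821 10.14514786 -0.64271336] 19.868769439436313 15.4
the job is handed in; nothing more can be done
None
```

The lump on the feed plate is the medium one, so I swung the handle three clicks and handed the job in at 15.4 s, with the gripper still holding it at about 0.625 rad, just past the third notch (0.6) and short of the fourth (0.8).

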